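# Shut the label scale's printer cover and key in a label

## Task

A new label roll has just been put into the counter scale, and a filled tub stands on its pan waiting for its label. Push the raised printer cover down until it is fully shut, and only then press, in this order, the round tare key, the middle one of the three square product keys in the row nearest the pan, and the wide bar-shaped print key, each fully down and let up again before the next. Press no other key, and leave the tub and the loose things around the scale where they are.

Things in the scene. Friction and masses are not known exactly. Their poses are not given: they have to be found in the camera images.
- scale: label-printing counter scale, off-white, fixed to the table, 360 mm deep (x) by 370 mm wide (y). Origin on the table under its middle; +x points from the key console (robot's side) to the pan, +y to the left seen from the robot. Console at x -165..-55 mm, then a display ridge 106 mm high at x -53..-19 mm, then the pan; the printer is on the right (y -194..-76 mm), its walls 96 mm high
- console (a point): middle of the key console's surface, which slopes up towards the pan at 0.21 rad (12 degrees). Eight grey keys: at the left two rows of three square product keys, 26 mm wide, 42 mm apart (rows 41 mm apart); right of them the round tare key in the far row (nearest the pan) and the wide print key in the near row (nearest the robot)
- pan (a point): middle of the top of the steel weighing pan, 195 mm (x) by 240 mm (y), 104 mm above the table
- cover (a joint): angle of the grey printer cover, rad: 0 = fully shut (level), larger = opened upward; starts at 0.45 to 0.8. It hinges at its far (+x) edge; the free edge, nearer the robot, is raised. A friction hinge: it stays where it is left. Pushing down on its outer (upper) face shuts it with a few newtons, to a firm stop at 0
- cover_hinge (a point): middle of the cover's hinge line, 97 mm above the table; the hinge runs along the scale's y
- cover_mid (a point): middle of the cover's outer face, 65 mm from the hinge line and 12 mm out from it (moves with the cover). The cover is a plate 130 mm from hinge to free edge, plus a 10 mm thumb tab, and 116 mm wide; shut, its outer face is 109 mm above the table (107 mm near its rim)
- tare (a joint): travel of the round tare key, m: 0 = up, 0.004 = fully down. Every key stands 9 mm proud and slides 4 mm square to the slope against a spring (1.2 N to start, 4 N at the bottom, then a firm stop) and springs up when let go. A closed finger tip pointing straight down on its centre presses it well
- tare_top (a point): centre of the top of the round tare key, 28 mm across (moves with the key); its z axis is the outward normal of the key
- far_middle (a joint): travel of the middle square key in the far row (nearest the pan): 0 = up, 0.004 = fully down
- far_middle_top (a point): centre of the top of that square product key, 26 by 26 mm (moves with the key)
- print (a joint): travel of the wide bar-shaped print key: 0 = up, 0.004 = fully down
- print_top (a point): centre of the top of the print key, 26 mm (x) by 60 mm (y) (moves with the key)
- far_left (a joint): travel of the square key at the left of the far row, 42 mm to the left of the middle one; not to be pressed
- far_right (a joint): travel of the square key at the right of the far row, 42 mm to the right of the middle one; not to be pressed
- near_left (a joint): travel of the left square key of the near row (41 mm nearer the robot than the far row); not to be pressed
- near_middle (a joint): travel of the middle square key of the near row; not to be pressed
- near_right (a joint): travel of the right square key of the near row; not to be pressed
- tub: closed round tub of dip with a pale lid, 117 mm across, 44 mm high, loose on the weighing pan, its top 148 mm above the table; origin at the centre of its underside. To be left alone
- core: cardboard core of the old label roll, a tube 48 mm across and 58 mm high standing on the table to the left of the scale; origin at the centre of its underside. To be left alone
- cup: small open portion cup, 66 mm across and 36 mm high, on the table to the left of the scale; origin at the centre of its underside. To be left alone
- marker: marker pen 125 mm long and 16 mm thick, lying on the table to the right of the scale; origin under its middle, x along the pen. To be left alone

How it is judged:
By the outcome, as a careful person would: the job done as asked, in the order asked, and still so for the second after the job is handed in, with the robot touching nothing.
It also fails if it takes over 54 s, if anything falls off the work surface, if the arm or the gripper's body presses on something with over 40 N, if the wrist force passes 120 N, or if a joint passes its speed limit or range.

## Robot

A 6-joint arm with a two-finger parallel gripper is mounted at the origin on the work surface. World frame = base frame: x ahead of the robot, y to its left, z up, the work surface at z = 0. Lengths are in m, angles in rad, forces in N, time in s.
With the tool pointing down it reaches from about 0.35 to 0.875 m from the base axis. Payload 4.2 kg.
Tool frame: the origin (TCP) lies on the centre line of the jaws, within the pads' length; the fingertips stand 25 mm ahead of it and the grasp point (between the pads) lies 6 mm ahead of it; z points along the fingers, y is the line along which they close (so a half turn about z gives the same grasp; the last joint's range is limited). The gripper opens to 85 mm and grips with 20 to 120 N. Pads are 22 mm wide; open, the fingers measure 114 mm over their backs; the gripper's body (76 mm by 85 mm) begins 54 mm behind the grasp point. The pads swing forward as they close: fully open they stand 13 mm farther back than shut.
Start: joints at [1.549, 0.385, 0.008, 0, -1.194, -0.259], TCP at [0.173, 0.601, 0.256] pointing down, gripper open.
Joint ranges: [-3.14, 3.14], [-1.21, 2.06], [-1.07, 1.41], [-3.16, 2.05], [-2.99, -0.16], [-3.1, 3.1]. Speed limits (rad/s): [2.79, 2.79, 3.14, 3.14, 3.14, 3.14].

## Interface

Orientations are given as a unit quaternion [w, x, y, z].
In Python, from station import env gives the robot as it stands.
- The arm moves only by the tool servo_tool, never from a script. Its argument "moves" is a list of rows, each a list of 7 numbers: the turn, a rotation vector about the world's x, y, z in rad, then the shift along the world's x, y, z in cm, then the opening, from 0 (shut) to 1 (fully open). In form: [[rx, ry, rz, tx, ty, tz, jaw], ...]. A call has exactly 10 rows; each row is the pose to reach, as a shift and turn from the pose commanded when the call began; what a row does not reach only later rows make up. A row lasts 1/10 s, in which the tool goes at most 50 mm and 8.59 degrees, less where a joint would pass 70% of its speed; a pose out of reach is approached as far as the arm can. A call with a gripper value outside its range is refused whole. The fingers move at their own pace and stop on an object; "force" is the grip in N (left out, the last holds). Time passes only in rows, so rows that repeat a pose let the fingers close, or fill a call up. It gives the time, the measured TCP pose, the force, the opening and the grip force at its end, in the units of the state.
- env.get_state(): the state, without advancing time (a new reading comes with each control period).
- env.snapshot(name): name is "side" or "top"; returns the picture (400x640x3 uint8, blue, green, red); there is no depth.
- env.calibration(name): a dict with "fx", "fy", "cx", "cy" (pixels), "R" (3x3) and "t" (3): a world point X has camera coordinates R X + t. Camera axes: x right, y down, z forward; pixel columns grow to the right and rows downward; lengths in m; the calibration is good to about 2 mm. A picture is of the moment at which its call begins. calibration takes no time and is no camera call.
- env.job_done(): hands the job in; it is judged then, once.
The state is a dict: "time": time; "joints": joint angles; "joint_vel": joint speeds; "joint_efforts": joint torques, N m; "position": TCP position; "eef_rot": TCP orientation; "contact_force": force on the tool from outside, world axes, zero at the start; "torque": the same for the moment, N m; "finger_gap": finger opening in m; "grasp_force": force on a finger pad.
Only numpy, scipy, OpenCV 4.12 (cv2) and the standard library are available. Lean on these libraries where they do the work, as an engineer would, in place of code of your own. Each camera call takes 0.05 s, during which the arm holds its last target. There are 200 camera calls.

## Working session

There is one attempt and no reset: what is moved stays moved. The work goes in short steps, Python scripts to look and compute and a tool call to move; the robot and the scene stay as the last step left them, time stands still between calls to the robot, and variables do not carry over. Pictures are saved under pics/ and viewed, at most 10 in all, crops included, and the job is handed in when it is done.

Besides the shell and the picture viewer there is one more tool, called after ">>>" as name([rows], argument=value, ...), one row to a line, values as JSON. servo_tool: Moves the arm, as the interface text tells. Its arguments: {"type":"object","properties":{"moves":{"type":"array"},"force":{"type":"number"}},"required":["moves"]}

```bash
mkdir -p pics
python3 - <<'E'
from station import env
import cv2
for n in("side","top"):
    cv2.imwrite(f"pics/{n}0.png",env.snapshot(n)); c=env.calibration(n); print(n,c)
s=env.get_state(); print(s)
E
```

```text
side {'fx': 485.7706889598801, 'fy': 485.7706889598801, 'cx': 322.9520416864217, 'cy': 206.2610441075324, 'R': array([[ 0.91144248, -0.41141733,  0.00289579],
       [-0.2137936 , -0.47962242, -0.85103151],
       [ 0.351518  ,  0.77504717, -0.52510664]]), 't': array([-0.53333746,  0.20532728,  0.94254041])}
top {'fx': 409.3751871626889, 'fy': 409.3751871626889, 'cx': 324.50955945695347, 'cy': 197.654334633288, 'R': array([[ 0.02015371, -0.99978091,  0.00565275],
       [-0.98217706, -0.020855  , -0.18679746],
       [ 0.18687442, -0.00178734, -0.98238218]]), 't': array([-0.00123261,  0.61898212,  0.94454998])}
{'time': 0.1, 'joints': array([ 1.54862157e+00,  3.85490365e-01,  6.74793647e-03, -4.26441987e-04,
       -1.19399358e+00, -2.58592328e-01]), 'joint_vel': array([-0.00225226, -0.00152271,  0.00325985,  0.00187547,  0.00023191,
       -0.00075583]), 'joint_efforts': array([-7.46038972e-05, -3.93318522e+01,  1.88930511e+01,  4.19785470e+00,
       -2.54873463e-03,  2.74258397e-06]), 'position': array([0.17303979, 0.60007384, 0.25532003]), 'eef_rot': array([ 9.86443225e-04,  9.90150910e-01, -1.40000696e-01, -8.24267979e-05]), 'contact_force': array([-0.06182224,  0.46057325,  0.30908201]), 'torque': array([ 0.00721381,  0.00666653, -0.03490703]), 'grasp_force': 0.0, 'finger_gap': 0.08546956441590171}
```

View pics/top0.png

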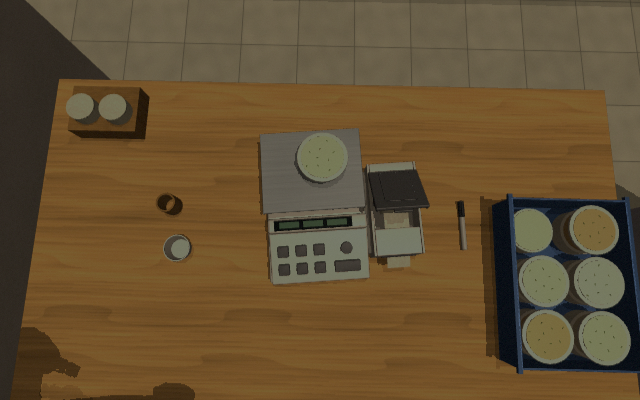

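View pics/side0.png

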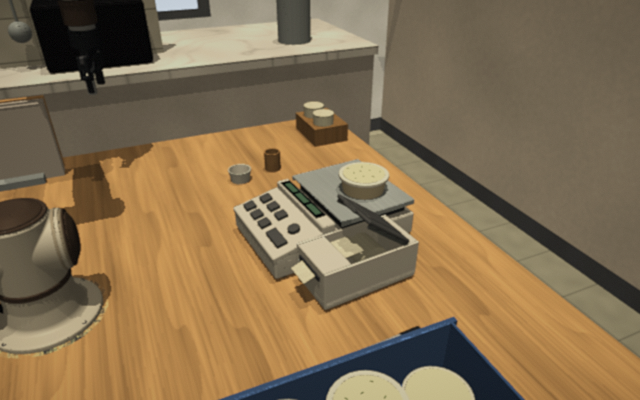

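Both views show the scale whole, with the keys at top (275-360, 240-275) and side (245-305, 195-245), and the cover raised at top (368-428, 168-208). I'll enlarge both to read the pixels.

Run:
```python
import cv2
a=cv2.imread("pics/top0.png")[125:290,255:435]; cv2.imwrite("pics/t1.png",cv2.convertScaleAbs(cv2.resize(a,None,fx=3.6,fy=3.6,interpolation=cv2.INTER_CUBIC),alpha=1.5))
a=cv2.imread("pics/side0.png")[155:305,230:420]; cv2.imwrite("pics/s1.png",cv2.convertScaleAbs(cv2.resize(a,None,fx=4,fy=4,interpolation=cv2.INTER_CUBIC),alpha=1.5))
```

```text
(no output)
```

View pics/t1.png

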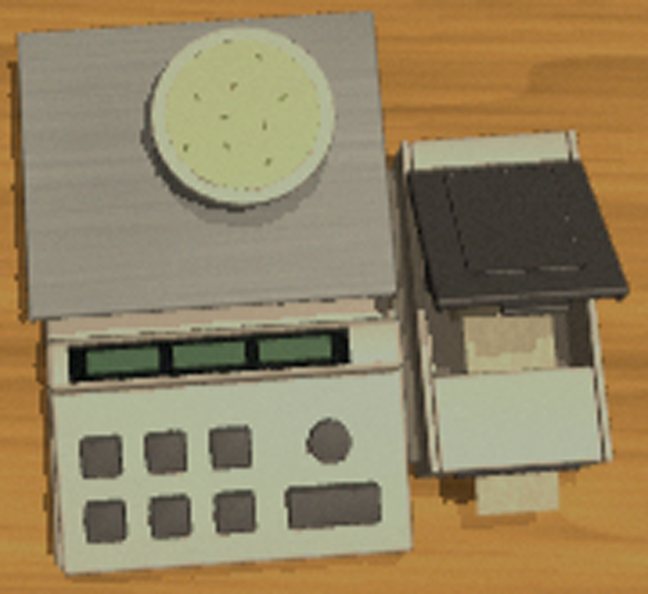

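View pics/s1.png

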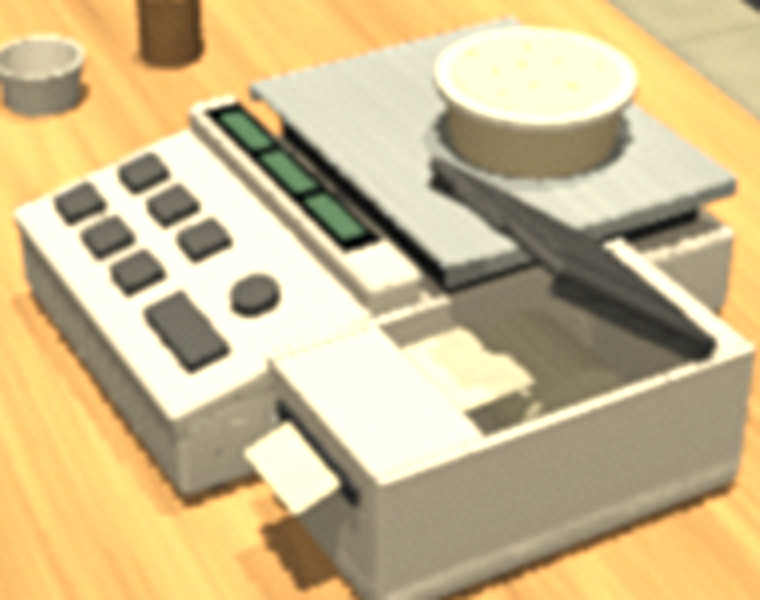

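The top crop gives the key tops: far row (102,454) (167,450) (231,446), tare (329,441), near row (107,521) (171,516) (236,511), print (333,506). In the side crop I read the same keys. The cover's free edge in the top crop runs (435,303) to (625,295), and in the side crop (437,170) to (557,280).

```bash
cat > h.py <<'E'
import numpy as np, cv2
from station import env
C={n:env.calibration(n) for n in("side","top")}
def P(c): return np.array([[c['fx'],0,c['cx']],[0,c['fy'],c['cy']],[0,0,1]])@np.c_[c['R'],c['t']]
def tri(t,s):
    t=np.array(t,float).T/3.6+[[255],[125]]; s=np.array(s,float).T/4+[[230],[155]]
    X=cv2.triangulatePoints(P(C['top']),P(C['side']),t,s); X=(X[:3]/X[3]).T
    h=P(C['top'])@np.c_[X,np.ones(len(X))].T
    return X, np.abs(h[:2]/h[2]-t).max(0)
E
python3 - <<'E'
from h import *
np.set_printoptions(precision=4,suppress=True)
from scipy.optimize import least_squares
T=[(102,454),(167,450),(231,446),(329,441),(107,521),(171,516),(236,511),(333,504)]
S=[(144,170),(173,203),(204,238),(255,290),(80,200),(108,236),(138,270),(186,326)]
K,e=tri(T,S);print(K,e)
Tp=[(18,33),(397,288),(30,318)];Sp=[(252,92),(735,185),(447,280)]
print("pan",tri([(18,33),(397,288),(30,316)],[(515,22),(447,280),(252,92)]))
print("cover freeL,freeR,hingeL,hingeR",tri([(438,300),(625,292),(415,165),(582,162)],[(437,168),(557,277),(612,243),(712,347)]))
# rigid fit of keys: yaw, x, y, z of far_mid ; row spacing 41 along slope, 12 deg
b=K[:,:2]; loc=lambda: None
c=.041*np.cos(.21)
def f(p):
    L=np.array([(0,.042),(0,0),(0,-.042),(0,-p[3]),(-c,.042),(-c,0),(-c,-.042),(-c,-p[4])])
    R=np.array([[np.cos(p[2]),-np.sin(p[2])],[np.sin(p[2]),np.cos(p[2])]])
    return ((L@R.T+p[:2])-b).ravel()
r=least_squares(f,[.5,0,0,.1,.1]);print(r.x,r.fun.reshape(-1,2))
E
```

```text
[[ 0.4848  0.1049  0.0848]
 [ 0.4882  0.0631  0.0845]
 [ 0.4919  0.0217  0.0838]
 [ 0.4971 -0.0418  0.0865]
 [ 0.443   0.1006  0.0767]
 [ 0.447   0.0595  0.0747]
 [ 0.4509  0.0175  0.0759]
 [ 0.4567 -0.0452  0.0768]] [0.2306 0.2339 0.154  0.2087 0.0629 0.004  0.0086 0.0007]
pan (array([[ 0.7661,  0.171 ,  0.0955],
       [ 0.5936, -0.0837,  0.0928],
       [ 0.5727,  0.1544,  0.0935]]), array([0.3158, 1.2911, 0.1587]))
cover freeL,freeR,hingeL,hingeR (array([[ 0.5753, -0.1007,  0.1754],
       [ 0.5822, -0.2123,  0.176 ],
       [ 0.6814, -0.0971,  0.0999],
       [ 0.6799, -0.2047,  0.1032]]), array([0.1491, 0.2234, 1.3172, 0.7414]))
[0.4876 0.063  0.0894 0.1052 0.105 ] [[-0.001  -0.0001]
 [-0.0007 -0.0001]
 [-0.0006 -0.0005]
 [-0.0001 -0.    ]
 [ 0.0008  0.0007]
 [ 0.0007 -0.0001]
 [ 0.0004  0.0001]
 [ 0.0003  0.    ]]
```

Horizontal sizes match the text: pan 194 x 239 mm, key pitch 42 mm, yaw 0.09 and cover angle about 0.62. The pan reads about 10 mm low, so I'll find key heights by contact. Next I swing over to the cover with the jaw closed.

>>> servo_tool([
  [0,0,0.1,2,-3.9,0,0],
  [0,0,0.2,4.2,-7.8,0,0],
  [0,0,0.3,6.3,-11.7,0,0],
  [0,0,0.37,8.4,-15.6,0,0],
  [0,0,0.37,10.5,-19.5,0,0],
  [0,0,0.37,12.6,-23.4,0,0],
  [0,0,0.37,14.7,-27.3,0,0],
  [0,0,0.37,16.8,-31.2,0,0],
  [0,0,0.37,18.9,-35.1,0,0],
  [0,0,0.37,21,-39,0,0],
])

```text
time: 1.1
position: [0.3834, 0.2087, 0.2562]
eef_rot: [-0.0, 0.999, 0.045, -0.0]
contact_force: [0.1, 1.3, -0.0]
finger_gap: 0.0
grasp_force: 0.0
```

>>> servo_tool([
  [0,0,0,2.4,-4.2,0,0],
  [0,0,0,4.8,-8.2,0,0],
  [0,0,0,7.2,-12.3,0,0],
  [0,0,0,9.5,-16.4,0,0],
  [0,0,0,11.8,-20.5,0,0],
  [0,0,0,14.2,-24.6,0,0],
  [0,0,0,16.6,-28.7,0,0],
  [0,0,0,19,-32.8,0,0],
  [0,0,0,21.3,-36.8,0,0],
  [0,0,0,21.3,-36.8,0,0],
])

```text
time: 2.1
position: [0.5976, -0.1618, 0.2542]
eef_rot: [0.0, 0.999, 0.042, -0.001]
contact_force: [-0.3, -0.7, -1.6]
finger_gap: -0.0001
grasp_force: 0.0
```

>>> servo_tool([
  [0,0,0,0,0.2,-1.5,0],
  [0,0,0,0,0.2,-3,0],
  [0,0,0,0,0.2,-4.5,0],
  [0,0,0,0,0.2,-5.5,0],
  [0,0,0,0,0.2,-6.5,0],
  [0,0,0,0,0.2,-7.5,0],
  [0,0,0,0,0.2,-8.5,0],
  [0,0,0,0,0.2,-9.5,0],
  [0,0,0,0,0.2,-10.3,0],
  [0,0,0,0,0.2,-11,0],
])

```text
time: 3.1
position: [0.5959, -0.1555, 0.1454]
eef_rot: [-0.0, 0.999, 0.045, -0.0]
contact_force: [-0.2, 0.0, 1.8]
finger_gap: -0.0003
grasp_force: 0.6
```

Contact is light. I continue down in small steps to the stop.

>>> servo_tool([
  [0,0,0,0,0,-0.3,0],
  [0,0,0,0,0,-0.6,0],
  [0,0,0,0,0,-0.8,0],
  [0,0,0,0,0,-0.9,0],
  [0,0,0,0,0,-1.0,0],
  [0,0,0,0,0,-1.1,0],
  [0,0,0,0,0,-1.2,0],
  [0,0,0,0,0,-1.3,0],
  [0,0,0,0,0,-1.3,0],
  [0,0,0,0,0,-1.3,0],
])

```text
time: 4.1
position: [0.5963, -0.1554, 0.1332]
eef_rot: [-0.0, 0.999, 0.045, 0.0]
contact_force: [0.6, -0.1, -0.6]
finger_gap: 0.0003
grasp_force: 0.0
```

>>> servo_tool([
  [0,0,0,0,0,-0.1,0],
  [0,0,0,0,0,-0.15,0],
  [0,0,0,0,0,-0.2,0],
  [0,0,0,0,0,-0.25,0],
  [0,0,0,0,0,-0.3,0],
  [0,0,0,0,0,-0.35,0],
  [0,0,0,0,0,-0.4,0],
  [0,0,0,0,0,-0.4,0],
  [0,0,0,0,0,-0.4,0],
  [0,0,0,0,0,-0.4,0],
])

```text
time: 5.1
position: [0.5963, -0.1555, 0.132]
eef_rot: [0.0, 0.999, 0.045, 0.001]
contact_force: [-4.6, 2.6, 12.4]
finger_gap: 0.0002
grasp_force: 6.1
```

Run:
```python
from h import *
a=env.snapshot("side")[130:305,230:440]; cv2.imwrite("pics/s2.png",cv2.convertScaleAbs(cv2.resize(a,None,fx=3.4,fy=3.4,interpolation=cv2.INTER_CUBIC),alpha=1.5))
print(env.get_state()['contact_force'],env.get_state()['position'])
```

```text
[-4.59205694  2.15402078 12.78469575] [ 0.59627871 -0.15550569  0.13198495]
```

View pics/s2.png

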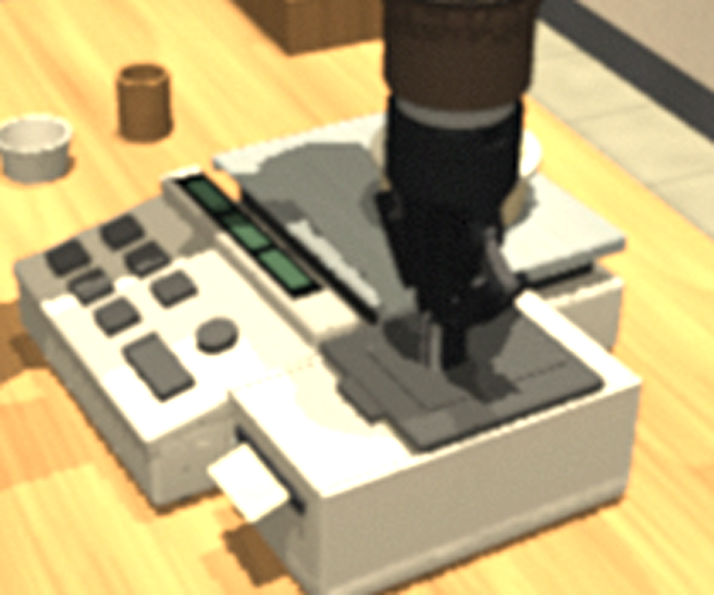

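The picture shows the cover lying level and flush around pixel (480,380), with 12 N at the stop and the tip at 107 mm. I'll press a little more, then lift and go above the tare key at (0.497, -0.042).

>>> servo_tool([
  [0,0,0,0,0,-0.1,0],
  [0,0,0,0,0,-0.2,0],
  [0,0,0,0,0,-0.2,0],
  [0,0,0,0,0,1,0],
  [0,0,0,0,0,4,0],
  [0,0,0,-3.5,4,4,0],
  [0,0,0,-7,8,4,0],
  [0,0,0,-9.9,11.4,4,0],
  [0,0,0,-9.9,11.4,2,0],
  [0,0,0,-9.9,11.4,0.5,0],
])

```text
time: 6.15
position: [0.4965, -0.0402, 0.1345]
eef_rot: [-0.0, 0.999, 0.046, 0.001]
contact_force: [0.4, -0.4, 0.4]
finger_gap: -0.0001
grasp_force: 0.0
```

Run:
```python
from h import *
b=[]
for n,(y,x) in (("side",(130,230)),("top",(125,255))):
    a=env.snapshot(n)[y:y+170,x:x+190]; b.append(cv2.convertScaleAbs(cv2.resize(a,None,fx=2.1*2,fy=2.1*2,interpolation=cv2.INTER_CUBIC),alpha=1.5)[:, :])
cv2.imwrite("pics/b3.png",cv2.resize(np.hstack(b),(800,358)))
s=env.get_state();print(s['contact_force'],s['position'])
```

```text
[-0.2857056  -0.03025797  0.04525155] [ 0.49573397 -0.04124419  0.13274083]
```

View pics/b3.png

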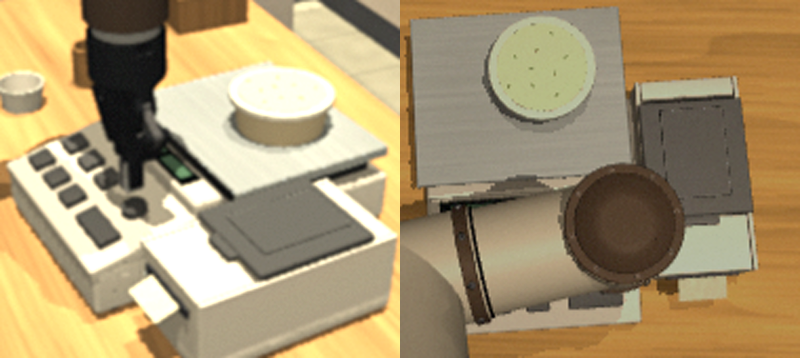

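The cover is flush and level (side 200-370, 190-275), and the tip is just above the tare key at side (135,195). I lower it, then press slowly.

>>> servo_tool([
  [0,0,0,0.1,0,-0.8,0],
  [0,0,0,0.1,0,-1.3,0],
  [0,0,0,0.1,0,-1.6,0],
  [0,0,0,0.1,0,-1.8,0],
  [0,0,0,0.1,0,-1.9,0],
  [0,0,0,0.1,0,-2.0,0],
  [0,0,0,0.1,0,-2.1,0],
  [0,0,0,0.1,0,-2.2,0],
  [0,0,0,0.1,0,-2.2,0],
  [0,0,0,0.1,0,-2.2,0],
])

```text
time: 7.25
position: [0.4989, -0.0415, 0.1128]
eef_rot: [0.0, 0.999, 0.045, 0.001]
contact_force: [1.2, -1.9, 3.5]
finger_gap: -0.0
grasp_force: 1.9
```

>>> servo_tool([
  [0,0,0,-0.1,0,-0.1,0],
  [0,0,0,-0.1,0,-0.2,0],
  [0,0,0,-0.1,0,-0.3,0],
  [0,0,0,-0.1,0,-0.4,0],
  [0,0,0,-0.1,0,-0.5,0],
  [0,0,0,-0.1,0,-0.6,0],
  [0,0,0,-0.1,0,-0.6,0],
  [0,0,0,-0.1,0,-0.6,0],
  [0,0,0,-0.1,0,-0.6,0],
  [0,0,0,-0.1,0,-0.6,0],
])

```text
time: 8.25
position: [0.4992, -0.0416, 0.1117]
eef_rot: [0.001, 0.999, 0.046, 0.003]
contact_force: [-8.5, 0.3, 34.4]
finger_gap: -0.0003
grasp_force: 17.3
```

34 N means the tare key is at its stop. I lift and move to far-middle at (0.488, 0.063).

>>> servo_tool([
  [0,0,0,0,0,1.5,0],
  [0,0,0,0,0,4,0],
  [0,0,0,0,0,4.5,0],
  [0,0,0,-0.3,3.5,4.5,0],
  [0,0,0,-0.6,7,4.5,0],
  [0,0,0,-0.8,10.4,4.5,0],
  [0,0,0,-0.8,10.4,4,0],
  [0,0,0,-0.8,10.4,3,0],
  [0,0,0,-0.8,10.4,2.5,0],
  [0,0,0,-0.8,10.4,2.5,0],
])

```text
time: 9.25
position: [0.488, 0.0613, 0.1296]
eef_rot: [0.001, 0.999, 0.044, -0.002]
contact_force: [0.4, 1.0, -0.0]
finger_gap: -0.0001
grasp_force: 0.0
```

>>> servo_tool([
  [0,0,0,0,0.1,-0.6,0],
  [0,0,0,0,0.1,-1.0,0],
  [0,0,0,0,0.1,-1.2,0],
  [0,0,0,0,0.1,-1.4,0],
  [0,0,0,0,0.1,-1.6,0],
  [0,0,0,0,0.1,-1.8,0],
  [0,0,0,0,0.1,-2.0,0],
  [0,0,0,0,0.1,-2.2,0],
  [0,0,0,0,0.1,-2.3,0],
  [0,0,0,0,0.1,-2.3,0],
])

```text
time: 10.25
position: [0.4903, 0.0635, 0.1121]
eef_rot: [0.0, 0.999, 0.046, 0.002]
contact_force: [-6.3, -1.6, 23.9]
finger_gap: 0.0
grasp_force: 12.6
```

Far-middle is at its stop at 24 N. Next is the print key at (0.457, -0.045).

>>> servo_tool([
  [0,0,0,0,0,1.5,0],
  [0,0,0,0,0,4,0],
  [0,0,0,0,0,4.5,0],
  [0,0,0,-1,-3.6,4.5,0],
  [0,0,0,-2,-7.2,4.5,0],
  [0,0,0,-3.1,-10.8,4.5,0],
  [0,0,0,-3.1,-10.8,3.5,0],
  [0,0,0,-3.1,-10.8,2.2,0],
  [0,0,0,-3.1,-10.8,1.5,0],
  [0,0,0,-3.1,-10.8,1.5,0],
])

```text
time: 11.25
position: [0.4574, -0.0443, 0.1218]
eef_rot: [0.0, 0.999, 0.045, -0.002]
contact_force: [-1.0, 0.3, 0.2]
finger_gap: -0.0002
grasp_force: 0.0
```

>>> servo_tool([
  [0,0,0,0,0,-0.6,0],
  [0,0,0,0,0,-1.0,0],
  [0,0,0,0,0,-1.2,0],
  [0,0,0,0,0,-1.4,0],
  [0,0,0,0,0,-1.6,0],
  [0,0,0,0,0,-1.8,0],
  [0,0,0,0,0,-2.0,0],
  [0,0,0,0,0,-2.2,0],
  [0,0,0,0,0,-2.3,0],
  [0,0,0,0,0,-2.3,0],
])

```text
time: 12.25
position: [0.4594, -0.0444, 0.1035]
eef_rot: [0.0, 0.999, 0.046, 0.002]
contact_force: [-7.8, 1.6, 24.3]
finger_gap: -0.0001
grasp_force: 12.4
```

The print key is at its stop at 24 N. I lift clear, move back and check.

>>> servo_tool([
  [0,0,0,0,0,1.5,0],
  [0,0,0,0,0,4,0],
  [0,0,0,0,0,8,0],
  [0,0,0,0,0,12,0],
  [0,0,0,0,0,15,0],
  [0,0,0,-1,4,15,0],
  [0,0,0,-2,8,15,0],
  [0,0,0,-3,12,15,0],
  [0,0,0,-4,16,15,0],
  [0,0,0,-4,16,15,0],
])

```text
time: 13.25
position: [0.4173, 0.1187, 0.2503]
eef_rot: [-0.0, 0.999, 0.047, 0.0]
contact_force: [0.1, -0.5, 0.3]
finger_gap: -0.0
grasp_force: 0.0
```

Run:
```python
from h import *
b=[env.snapshot(n)[y:y+170,x:x+190] for n,(y,x) in (("side",(150,230)),("top",(125,255)))]
cv2.imwrite("pics/b4.png",cv2.convertScaleAbs(cv2.resize(np.hstack(b),(800,358),interpolation=cv2.INTER_CUBIC),alpha=1.5))
s=env.get_state();print(s['contact_force'],s['position'])
```

```text
[ 0.11274502 -1.47141799 -0.12180355] [0.41763928 0.11606676 0.25001452]
```

View pics/b4.png

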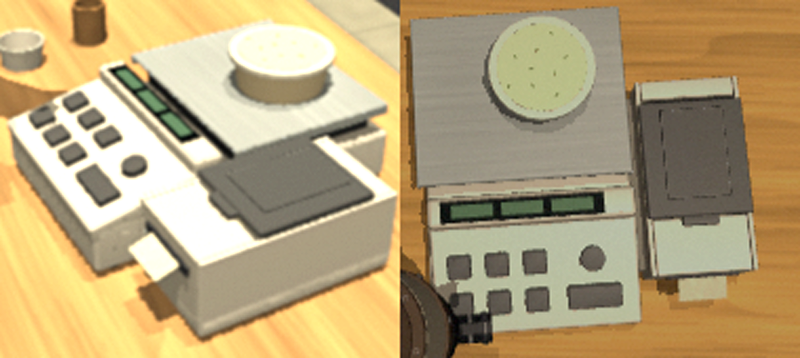

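The picture shows the cover flush (side 200-370, 150-235), all keys up, and the tub, core and cup in place.

```bash
python3 -c "
from station import env
print(env.job_done())"
```

```text
the job is handed in; nothing more can be done
None
```

The job is handed in at about 13 s: I shut the printer cover fully, then pressed the tare, far-middle and print keys in that order, each to its stop and released. The last picture shows the cover level, all keys up, and the tub, core and cup in place; the marker was not in that view, but the arm never went near it.

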